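# Set the dividing table to its mark and lock it

## Task

With the fingertips only, gently push the dial of the blue dividing table round by its upright peg, without gripping the peg, until the black index line on the dial lines up with the one long line on the scale ring around it; then press the black lock plunger on the side of the base fully down. Leave the brass bush standing in the middle of the dial and do not disturb the other things on the bench.

Things in the scene. Friction and masses are not known exactly. Their poses are not given: they have to be found in the camera images.
- dial_center (a point): Centre of the dial's top face, 50 mm above the bench: the vertical turning axis of the dial. The dial is a flat steel disc of radius 90 mm, set in a fixed blue round base (radius 118 mm, 128 mm at its foot, with two low feet reaching 160 mm out on opposite sides, 22 mm high). The base stands anywhere and turned anyhow on the bench but does not move.
- dial_mark (a point): Outer end, at the dial's rim (90 mm from the axis), of the index line: a straight black line 6 mm wide on the dial's top face, running radially from 30 to 90 mm from the axis. Turns with the dial.
- target_line (a point): Inner end of the target line, 90 mm from the axis, beside the dial's rim. It is the only long, thick line (27 mm by 6 mm, black, running across the whole ring) on the fixed aluminium scale ring round the dial; the ring's face is 2 mm lower than the dial's. The other 23 lines, every 15 degrees, are only 10 mm long and 1.6 mm thick. The ring does not move.
- peg: Upright dark steel peg on the dial, 14 mm in diameter, 36 mm high (top 86 mm above the bench), with a 20 mm wide, 4 mm high flange at its foot. Origin: centre of its foot on the dial's top face, 68 mm from the axis, a quarter turn counter-clockwise (from above) from the index line. Its sleeve spins freely, but it cannot lean or come off; pushing it sideways turns the dial.
- dial (a joint): Turning angle of the dial in rad, growing counter-clockwise seen from above; its zero has no meaning for the task. The dial turns either way without stops against friction, needs about 4 N sideways at the peg, and stays where it is left.
- lock_top (a point): Centre of the top face of the lock plunger: a black round cap, 32 mm in diameter, in a block on the side of the base, 147 mm from the dial's axis; when up its top is 73 mm above the bench. It is pressed straight down by 10 mm against about 4 N of friction and stays down.
- lock (a joint): Travel of the lock plunger in m: 0 up, 0.010 fully down. It starts up.
- bush: Loose brass bush (flange 38 mm in diameter and 10 mm high, neck 26 mm in diameter, 34 mm high in all, 0.15 to 0.31 kg) standing on the dial, on its axis; it rides round with the dial. Origin: centre of its underside. Leave it there.
- jar: Loose jar with a steel cap, 52 mm in diameter, 75 mm high, standing on the bench near the base. Origin: centre of its underside. Leave alone.
- driver: Loose screwdriver lying on the bench near the lock plunger side of the base, about 200 mm long, its origin on the bench under its mid-length, its x axis from handle to blade. Leave alone.
- weight: Loose steel weight, 44 mm in diameter and 64 mm high, standing on the bench near the base. Origin: centre of its underside. Leave alone.

How it is judged:
On the way, in this order (a step that is already met when the one before it is completed fails the run):
1. the peg is pushed with the fingers (contact force between the fingers and peg above 0.5 N), for 0.05 s.
2. the dial stands still with its index line on the long scale line, the lock plunger still up (horizontal distance between dial_mark and target_line below 0.0045 m and velocity of joint dial between -0.05 and 0.05 rad/s and value of joint lock below 0.003 m), for 0.2 s.
3. the lock plunger is pressed down (value of joint lock above 0.008 m), for 0.1 s.
At the end, for the whole second after the job is handed in: The rim end of the dial's index line is within 4.5 mm of the inner end of the long scale line, the dial is still, the lock plunger is down by more than 8 of its 10 mm, and the bush stands upright within 15 mm of the dial's axis (horizontal distance between dial_mark and target_line below 0.0045 m and velocity of joint dial between -0.05 and 0.05 rad/s and value of joint lock above 0.008 m and horizontal distance between bush and dial_center below 0.015 m and angle between bush's own z axis and vertical below 0.1 rad and linear speed of bush below 0.02 m/s); the robot touches nothing.
It fails at once if the peg is gripped or pushed roughly (more than 30 N between fingers and peg) (contact force between the fingers and peg above 30 N).
It fails at once if the bush is lifted or moved by more than 15 mm (distance of bush from where it was at the start of the episode above 0.015 m).
It fails at once if the jar is moved by more than 20 mm (distance of jar from where it was at the start of the episode above 0.02 m).
It fails at once if the screwdriver is moved by more than 20 mm (distance of driver from where it was at the start of the episode above 0.02 m).
It fails at once if the weight is moved by more than 20 mm (distance of weight from where it was at the start of the episode above 0.02 m).
It also fails if it takes over 51 s, if anything falls off the work surface, if the arm or the gripper's body presses on something with over 40 N, if the wrist force passes 120 N, or if a joint passes its speed limit or range.

## Robot

A 6-joint arm with a two-finger parallel gripper is mounted at the origin on the work surface. World frame = base frame: x ahead of the robot, y to its left, z up, the work surface at z = 0. Lengths are in m, angles in rad, forces in N, time in s.
With the tool pointing down it reaches from about 0.35 to 0.775 m from the base axis. Payload 7.3 kg.
Tool frame: the origin (TCP) lies between the finger pads; the fingertips stand 8 mm ahead of it and the grasp point (between the pads) lies 11 mm behind it (robot.nose_length is the distance from the TCP to the fingertips, in m); z points along the fingers, y is the line along which they close (so a half turn about z gives the same grasp; the last joint's range is limited). The gripper opens to 92 mm and grips with 3 to 60 N. Pads are 19 mm wide; open, the fingers measure 130 mm over their backs; the gripper's body (75 mm by 190 mm) begins 47 mm behind the grasp point.
Start: joints at [1.07, 0.342, 1.524, -0, 1.275, -0.146], TCP at [0.182, 0.492, 0.235] pointing down, gripper open.
Joint ranges: [-2.53, 2.53], [-0.77, 2.02], [0.04, 2.7], [-1, 4.14], [0.28, 2.66], [-3.11, 3.11]. Speed limits (rad/s): [2.57, 2.57, 3.14, 3.14, 3.14, 3.14].

## Interface

Orientations are given as [roll, pitch, yaw] about the fixed x, y, z axes, in that order (R = Rz(yaw) Ry(pitch) Rx(roll)).
In Python, from cell import robot gives the robot as it stands. The module is installed in compiled form; this text tells all that it offers.
- The arm moves only by the shell command python3 -m jog 'ROWS' [FORCE]. ROWS is JSON, a list that holds one entry, the list of rows, each a list of 5 numbers: the gripper's target within -1 to 1 (fully open at 1, half-way at 0, shut at -1), then the shift along the tool's x, y, z in m, then the turn about the tool's z in rad. A call has 1 to 5 rows; each row is the pose to reach, as a shift and turn from the pose commanded when the call began, along the tool's axes at that moment; what a row does not reach only later rows make up. A row lasts 1/12 s, in which the tool goes at most 41.7 mm and 7.16 degrees, less where a joint would pass 70% of its speed; a pose out of reach is approached as far as the arm can. A call with a gripper value outside its range is refused whole. The fingers move at their own pace and stop on an object; FORCE is the grip in N (left out, the last holds). Time passes only in rows, so rows that repeat a pose let the fingers close. It gives the time, the measured TCP pose, the force, the opening and the grip force at its end, in the units of the state.
- robot.observe(): the state, without advancing time (a new reading comes with each control period).
- robot.read_camera(name): name is "side" or "top" or "wrist"; returns the picture (400x640x3 uint8, red, green, blue); there is no depth.
- robot.camera_model(name): a dict with "camera_matrix" (3x3 intrinsics, pixels), "position" and "attitude" of the camera in the world; the wrist camera has in their place "mount" (4x4, takes a point from camera to tool coordinates, whose origin is the TCP and whose axes are the flange's). Camera axes: x right, y down, z forward; pixel columns grow to the right and rows downward; lengths in m; the calibration is good to about 2 mm. A picture is of the moment at which its call begins: read the wrist's pose just before it. camera_model takes no time and is no camera call.
- robot.hand_in(): hands the job in; it is judged then, once.
The state is a dict: "time": time; "qpos": joint angles; "qvel": joint speeds; "joint_efforts": joint torques, N m; "tool_pos": TCP position; "tool_rot": TCP orientation; "contact_force": force on the tool from outside, world axes, zero at the start; "torque": the same for the moment, N m; "opening": finger opening in m; "grip_force": force on a finger pad.
Only numpy, scipy, OpenCV 4.12 (cv2) and the standard library are available. Lean on these libraries where they do the work, as an engineer would, in place of code of your own. Each camera call takes 0.05 s, during which the arm holds its last target. There are 200 camera calls.

## Working session

There is one attempt and no reset: what is moved stays moved. The work goes in short steps, Python scripts to look and compute and a shell command to move; the robot and the scene stay as the last step left them, time stands still between calls to the robot, and variables do not carry over. Pictures are saved under pics/ and viewed, at most 10 in all, crops included, and the job is handed in when it is done.

```bash
mkdir -p pics; cat > h.py <<'E'
from cell import robot
import numpy as np, cv2
from scipy.spatial.transform import Rotation as R
def cam(n):
    m=robot.camera_model(n)
    K=np.array(m["camera_matrix"])
    if "mount" in m:
        s=robot.observe(); T=np.eye(4); T[:3,:3]=R.from_euler('xyz',s["tool_rot"]).as_matrix(); T[:3,3]=s["tool_pos"]
        T=T@np.array(m["mount"]); return K,T[:3,:3],T[:3,3]
    a=np.array(m["attitude"])
    Rm=a if a.shape==(3,3) else R.from_euler('xyz',a).as_matrix()
    return K,Rm,np.array(m["position"])
def ray(c,px,z):
    K,Rm,p=c; d=Rm@np.linalg.inv(K)@np.array([px[0],px[1],1.]); return p+d*(z-p[2])/d[2]
def proj(c,P):
    K,Rm,p=c; q=K@(Rm.T@(np.array(P)-p)); return q[:2]/q[2]
def snap(n,f):
    c=cam(n); im=robot.read_camera(n); cv2.imwrite('pics/'+f,cv2.cvtColor(im,cv2.COLOR_RGB2BGR)); np.savez('pics/'+f+'.npz',im=im,K=c[0],R=c[1],p=c[2]); return c,im
def load(f):
    d=np.load('pics/'+f+'.npz'); return (d['K'],d['R'],d['p']),d['im']
E
python3 - <<'E'
from h import *
print(robot.observe()); print(robot.camera_model("top")); print(robot.camera_model("wrist"))
snap("top","t1.png"); snap("side","s1.png")
E
```

```text
{'time': 0.0, 'qpos': array([ 1.07000829e+00,  3.42745108e-01,  1.52504351e+00,  1.51299364e-05,
        1.27539066e+00, -1.46043028e-01]), 'qvel': array([-3.11319950e-04,  5.97766656e-05, -5.47231625e-04, -2.47173111e-04,
        9.67093119e-04, -5.23674890e-04]), 'joint_efforts': array([-1.18357897e-03, -4.31240809e+01, -2.44220656e+01,  7.13118422e-02,
        5.60176594e-02, -8.52393305e-05]), 'tool_pos': array([0.18215933, 0.49195402, 0.23402409]), 'tool_rot': array([-3.14002503e+00, -2.45205795e-04,  2.78684304e+00]), 'contact_force': array([0.17982902, 0.04628647, 0.49253551]), 'torque': array([-0.03152116, -0.02726848,  0.01760023]), 'grip_force': 0.0, 'opening': 0.09185019902386267}
{'camera_matrix': array([[441.06578765,   0.        , 318.81669334],
       [  0.        , 441.06578765, 187.01812874],
       [  0.        ,   0.        ,   1.        ]]), 'position': array([0.4649417 , 0.03151739, 0.88879872]), 'attitude': array([-3.01511154, -0.03214033, -1.56053236])}
{'camera_matrix': array([[300.44585134,   0.        , 320.84931121],
       [  0.        , 300.44585134, 194.46698112],
       [  0.        ,   0.        ,   1.        ]]), 'mount': array([[-2.88732141e-04, -9.56856149e-01, -2.90561915e-01,
         7.94118086e-02],
       [ 9.99999752e-01, -4.63132445e-04,  5.31449753e-04,
        -9.54993985e-04],
       [-6.43089614e-04, -2.90561689e-01,  9.56856045e-01,
        -1.50978869e-01],
       [ 0.00000000e+00,  0.00000000e+00,  0.00000000e+00,
         1.00000000e+00]])}
```

View pics/t1.png

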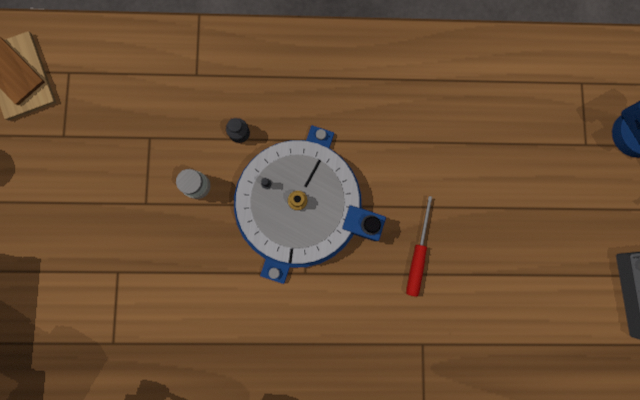

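The top view shows the dial at about (297,201) and the index line's rim end near (319,161). The inner end of the target line is near (292,249), the peg top is near (266,183), and the plunger is at (372,225). The weight is at (237,130), the jar at (192,184) and the driver around x=420.

```bash
python3 - <<'E'
from h import *
c,im=load('t1.png')
# fit circle: dial edge pixels seen from colour? ring outer via blue base; refine with bright low-sat mask
h=cv2.cvtColor(im,cv2.COLOR_RGB2HSV)
m=((h[...,1]<40)&(h[...,2]>110)).astype(np.uint8)
m[:, :225]=0; m[:,370:]=0; m[:130]=0; m[275:]=0
m=cv2.morphologyEx(m,cv2.MORPH_CLOSE,np.ones((7,7)))
ct=max(cv2.findContours(m,cv2.RETR_EXTERNAL,cv2.CHAIN_APPROX_NONE)[0],key=cv2.contourArea)
hull=cv2.convexHull(ct)[:,0]
P=np.array([ray(c,p,.048)[:2] for p in ct[:,0]])
cc,r=cv2.minEnclosingCircle(P.astype(np.float32)); print('ring centre,r',cc,r, cv2.fitEllipse(ct))
for n,px,z in [('dial c (bush top)',(297,200),.084),('mark',(319,161),.05),('target in',(292,249),.048),('peg top',(266,182.5),.086),('lock',(372,225),.073),('jar',(191,182),.075),('weight',(237,128),.064),('drv tip',(430,198),.01),('drv end',(414,294),.015)]:
    w=ray(c,px,z); d=w[:2]-np.array(cc); print(n,w.round(4),'r',np.hypot(*d).round(4),'ang',np.degrees(np.arctan2(d[1],d[0])).round(1))
big=cv2.resize(im[130:290,170:450],None,fx=2.85,fy=2.85,interpolation=cv2.INTER_CUBIC); cv2.imwrite('pics/t1z.png',big[...,::-1])
E
```

```text
ring centre,r (0.5597267746925354, 0.04252271354198456) 0.13256895542144775 ((296.0894470214844, 199.84617614746094), (117.52513885498047, 127.87181091308594), 21.40620231628418)
dial c (bush top) [0.5431 0.0464 0.084 ] r 0.0171 ang 166.9
mark [0.6226 0.0058 0.05  ] r 0.0728 ang -30.3
target in [0.4537 0.055  0.048 ] r 0.1068 ang 173.3
peg top [0.5743 0.1036 0.086 ] r 0.0628 ang 76.6
lock [ 0.4995 -0.0929  0.073 ] r 0.1482 ang -114.0
jar [0.5747 0.2426 0.075 ] r 0.2006 ang 85.7
weight [0.6814 0.1633 0.064 ] r 0.1714 ang 44.8
drv tip [ 0.5579 -0.2205  0.01  ] r 0.263 ang -90.4
drv end [ 0.3686 -0.1834  0.015 ] r 0.2959 ang -130.2
```

View pics/t1z.png

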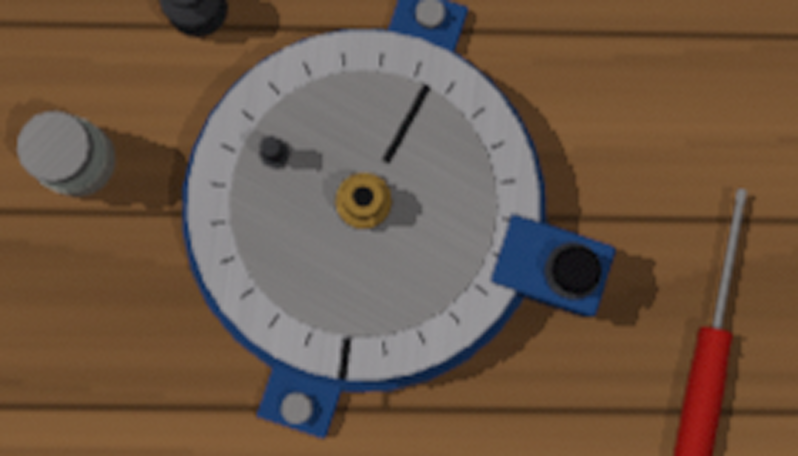

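View pics/s1.png

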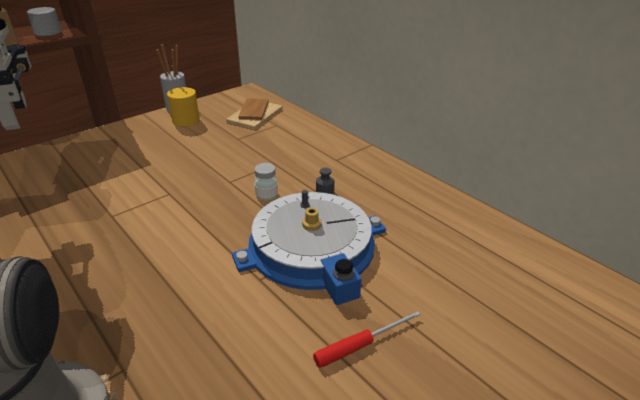

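```bash
python3 - <<'E'
from h import *
from scipy.optimize import least_squares
c,_=load('t1.png')
Z=lambda x,y,z: ray(c,((x+.5)/2.85+170-.5,(y+.5)/2.85+130-.5),z)[:2]
mk=Z(427,87,.05);tg=Z(346,338,.048);pg=Z(273,147,.086);lk=Z(576,268,.073);bu=Z(362,197,.084)
E=[Z(229,204,.05),Z(499,204,.05),Z(364,70,.05),Z(364,337,.05)]
f=lambda v:[*(np.hypot(*(p-v))-.09 for p in [mk,tg]+E),np.hypot(*(pg-v))-.068,np.hypot(*(lk-v))-.147]
s=least_squares(f,bu); C=s.x
print('C',C,'res',s.fun.round(4),'bush',bu)
a=lambda p:np.degrees(np.arctan2(*(p-C)[::-1]))
print({k:(a(v).round(1),v.round(4)) for k,v in dict(mk=mk,tg=tg,pg=pg,lk=lk).items()})
E
```

```text
C [0.54490262 0.0462329 ] res [-0.0006  0.0005 -0.      0.0005  0.0003 -0.0009 -0.0016 -0.0017] bush [0.54526797 0.04699926]
{'mk': (np.float64(-27.6), array([0.6242, 0.0049])), 'tg': (np.float64(173.4), array([0.455 , 0.0567])), 'pg': (np.float64(61.5), array([0.5766, 0.1046])), 'lk': (np.float64(-107.2), array([ 0.5019, -0.0925]))}
```

```bash
cat >> h.py <<'E'
C=np.array([.5449,.0462])
def go(x,y,ztcp,yawdeg=None):
    s=robot.observe(); M=R.from_euler('xyz',s["tool_rot"]).as_matrix()
    d=M.T@(np.array([x,y,ztcp])-s["tool_pos"]); yaw=np.degrees(s["tool_rot"][2])
    t=0 if yawdeg is None else np.radians(yaw-yawdeg)
    t=(t+np.pi)%(2*np.pi)-np.pi
    print('t',round(s['time'],2),'pos',s['tool_pos'].round(4),'yaw',yaw.round(1),'q6',s['qpos'][5].round(2),'F',s['contact_force'].round(1),'open',round(s['opening'],4),'=> shift',d.round(4),'turn',round(t,3))
E
M='python3 -m jog'
$M '[[[-0.35,-0.168,-0.075,0,0],[-0.35,-0.168,-0.075,0,0],[-0.35,-0.168,-0.075,0,0],[-0.35,-0.168,-0.075,0,0],[-0.35,-0.168,-0.075,0,0]]]' 5
$M '[[[-0.35,-0.168,-0.075,0,0],[-0.35,-0.168,-0.075,0,0],[-0.35,-0.168,-0.075,0,0],[-0.35,-0.168,-0.075,0,0],[-0.35,-0.168,-0.075,0,0]]]'
$M '[[[-0.35,-0.168,-0.075,0,0],[-0.35,-0.168,-0.075,0,0],[-0.35,-0.168,-0.075,0,0],[-0.35,-0.168,-0.075,0,0],[-0.35,-0.168,-0.075,0,0]]]'
$M '[[[-0.35,0,0,0,-0.477],[-0.35,0,0,0,-0.477],[-0.35,0,0,0,-0.477],[-0.35,0,0,0,-0.477],[-0.35,0,0,0,-0.477]]]'
$M '[[[-0.35,0,0,0,-0.477],[-0.35,0,0,0,-0.477],[-0.35,0,0,0,-0.477],[-0.35,0,0,0,-0.477],[-0.35,0,0,0,-0.477]]]'
$M '[[[-0.35,0,0,0,-0.477],[-0.35,0,0,0,-0.477],[-0.35,0,0,0,-0.477],[-0.35,0,0,0,-0.477],[-0.35,0,0,0,-0.477]]]'
python3 - <<'E'
from h import *
go(.5773,.1058,.110,-118)
snap('wrist','w1.png')
E
```

```text
time: 0.52
tool_pos: [0.3163, 0.3606, 0.2345]
tool_rot: [-3.14, 0.001, 2.785]
contact_force: [-0.1, 1.0, 0.6]
opening: 0.0632
grip_force: 0.0
time: 0.93
tool_pos: [0.4482, 0.2315, 0.2344]
tool_rot: [-3.141, 0.001, 2.784]
contact_force: [0.1, 0.8, 1.0]
opening: 0.0313
grip_force: 0.0
time: 1.35
tool_pos: [0.5796, 0.1021, 0.2339]
tool_rot: [-3.141, 0.001, 2.784]
contact_force: [-1.1, -0.2, -0.3]
opening: 0.0301
grip_force: 0.0
time: 1.77
tool_pos: [0.5766, 0.1061, 0.2342]
tool_rot: [3.141, -0.001, -3.016]
contact_force: [-0.9, 0.3, 0.8]
opening: 0.0297
grip_force: 0.0
time: 2.18
tool_pos: [0.5767, 0.1063, 0.2344]
tool_rot: [3.141, -0.0, -2.542]
contact_force: [-0.3, 0.2, 0.1]
opening: 0.0299
grip_force: 0.0
time: 2.6
tool_pos: [0.5767, 0.1063, 0.2345]
tool_rot: [3.141, -0.0, -2.067]
contact_force: [-0.1, 0.0, 0.1]
opening: 0.0298
grip_force: 0.0
t 2.6 pos [0.5767 0.1063 0.2345] yaw -118.4 q6 -2.59 F [-0.1  0.   0.1] open 0.0298 => shift [ 0.0002 -0.0008  0.1245] turn -0.008
```

View pics/w1.png

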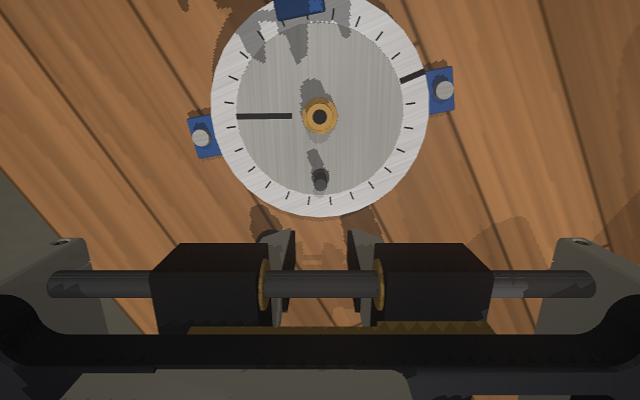

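The wrist view shows the peg top at (320,173), centred between the fingers. The index line's rim end is at (236,117) and the target line's inner end is at (402,81).

```bash
python3 - <<'E'
from h import *
c,_=load('w1.png')
for n,px,z in [('mk',(236,117),.05),('tg',(402,81),.048),('pg',(320,172),.086),('bush',(319.5,117),.084)]:
    w=ray(c,px,z)[:2]; d=w-C; print(n,w.round(4),np.hypot(*d).round(4),np.degrees(np.arctan2(d[1],d[0])).round(1))
E
python3 -m jog '[[[-0.35,0,0,0.04,0],[-0.35,0,0,0.08,0],[-0.35,0,0,0.12,0],[-0.35,0,0,0.125,0],[-0.35,0,0,0.125,0]]]'
python3 -m jog '[[[-0.35,0,0,0.015,0],[-0.35,0,0,0.03,0],[-0.35,0,0,0.04,0],[-0.35,0,0,0.04,0]]]'
python3 - <<'E'
from h import *
# arc waypoints in tool frame: dial cw by a about C, from peg radius .068; tool x inward
a=np.radians([5,10,15,20,25]); r=.068
print(np.c_[r*(1-np.cos(a)), -r*np.sin(a), a].round(4)); go(.5773,.1058,.069)
E
```

```text
mk [0.6258 0.0055] 0.0906 -26.7
tg [0.4524 0.0577] 0.0932 172.9
pg [0.571  0.0952] 0.0555 62.0
bush [0.5455 0.0473] 0.0013 60.9
time: 3.07
tool_pos: [0.5753, 0.1062, 0.1077]
tool_rot: [3.137, -0.003, -2.07]
contact_force: [-0.2, -0.5, 0.2]
opening: 0.0298
grip_force: 0.0
time: 3.4
tool_pos: [0.577, 0.1063, 0.07]
tool_rot: [3.142, 0.0, -2.067]
contact_force: [-0.6, 0.0, -0.0]
opening: 0.0303
grip_force: 0.0
[[ 3.000e-04 -5.900e-03  8.730e-02]
 [ 1.000e-03 -1.180e-02  1.745e-01]
 [ 2.300e-03 -1.760e-02  2.618e-01]
 [ 4.100e-03 -2.330e-02  3.491e-01]
 [ 6.400e-03 -2.870e-02  4.363e-01]]
t 3.4 pos [0.577  0.1063 0.07  ] yaw -118.4 q6 -2.59 F [-0.6  0.  -0. ] open 0.0303 => shift [ 0.0003 -0.0005  0.001 ] turn 0.0
```

```bash

python3 -m jog '[[[-0.35,0,-0.0024,0,0.035],[-0.35,0.0002,-0.0047,0,0.07],[-0.35,0.0004,-0.0071,0,0.105],[-0.35,0.0007,-0.0095,0,0.14],[-0.35,0.001,-0.0118,0,0.175]]]'
python3 -m jog '[[[-0.35,0.0002,-0.004,0,0.06],[-0.35,0.0006,-0.009,0,0.133],[-0.35,0.0017,-0.015,0,0.222],[-0.35,0.0034,-0.0213,0,0.318],[-0.35,0.0064,-0.0287,0,0.436]]]'
python3 - <<'E'
from h import *
s=robot.observe(); d=s['tool_pos'][:2]-C; print(np.hypot(*d),np.degrees(np.arctan2(d[1],d[0])),np.degrees(s['tool_rot'][2]),s['contact_force'])
E
```

```text
time: 3.82
tool_pos: [0.5871, 0.1003, 0.0719]
tool_rot: [-3.141, 0.001, -2.243]
contact_force: [-3.5, 2.5, 2.0]
opening: 0.0296
grip_force: 2.0
time: 4.23
tool_pos: [0.6058, 0.0782, 0.0719]
tool_rot: [3.141, 0.002, -2.682]
contact_force: [-2.6, 4.1, 0.9]
opening: 0.0298
grip_force: 2.4
0.06875976851311837 27.74708949397837 -153.66016797337645 [-2.57940455  4.09869953  0.85039353]
```

```bash

for i in 1; do :; done
python3 -m jog '[[[-0.35,0.0003,-0.0059,0,0.087],[-0.35,0.001,-0.0118,0,0.175],[-0.35,0.0023,-0.0176,0,0.262],[-0.35,0.0041,-0.0233,0,0.349],[-0.35,0.0064,-0.0287,0,0.436]]]'
python3 -m jog '[[[-0.35,0.0003,-0.0059,0,0.087],[-0.35,0.001,-0.0118,0,0.175],[-0.35,0.0023,-0.0176,0,0.262],[-0.35,0.0041,-0.0233,0,0.349],[-0.35,0.0064,-0.0287,0,0.436]]]'
python3 -m jog '[[[-0.35,0.0003,-0.0059,0,0.087],[-0.35,0.001,-0.0118,0,0.175],[-0.35,0.0023,-0.0176,0,0.262],[-0.35,0.0041,-0.0233,0,0.349],[-0.35,0.0064,-0.0287,0,0.436]]]'
python3 -m jog '[[[-0.35,0.0003,-0.0059,0,0.087],[-0.35,0.001,-0.0118,0,0.175],[-0.35,0.0023,-0.0176,0,0.262],[-0.35,0.0041,-0.0233,0,0.349],[-0.35,0.0055,-0.0265,0,0.4]]]'
python3 - <<'E'
from h import *
s=robot.observe(); d=s['tool_pos'][:2]-C; print(np.hypot(*d),np.degrees(np.arctan2(d[1],d[0])),np.degrees(s['tool_rot'][2]),s['contact_force'],s['qpos'][5])
snap('wrist','w2.png'); c,im=snap('top','t2.png')
big=cv2.resize(im[130:290,190:410],None,fx=3.5,fy=3.5,interpolation=cv2.INTER_CUBIC); cv2.imwrite('pics/t2z.png',big[...,::-1])
E
```

```text
time: 4.65
tool_pos: [0.6135, 0.0493, 0.0719]
tool_rot: [3.14, 0.003, -3.118]
contact_force: [-1.0, 3.9, -1.0]
opening: 0.0297
grip_force: 2.3
time: 5.07
tool_pos: [0.6083, 0.0203, 0.072]
tool_rot: [3.139, 0.003, 2.729]
contact_force: [1.5, 4.3, -0.5]
opening: 0.0301
grip_force: 2.3
time: 5.48
tool_pos: [0.5915, -0.0039, 0.072]
tool_rot: [3.137, 0.003, 2.293]
contact_force: [2.3, 3.8, -2.2]
opening: 0.0298
grip_force: 2.3
time: 5.9
tool_pos: [0.5681, -0.018, 0.0721]
tool_rot: [3.137, 0.002, 1.893]
contact_force: [3.5, 2.5, -3.2]
opening: 0.0299
grip_force: 2.1
0.0682872519919253 -70.12623329385683 108.4439079017184 [ 3.50074468  2.47908361 -3.18353414] -0.4892614233740858
```

View pics/w2.png

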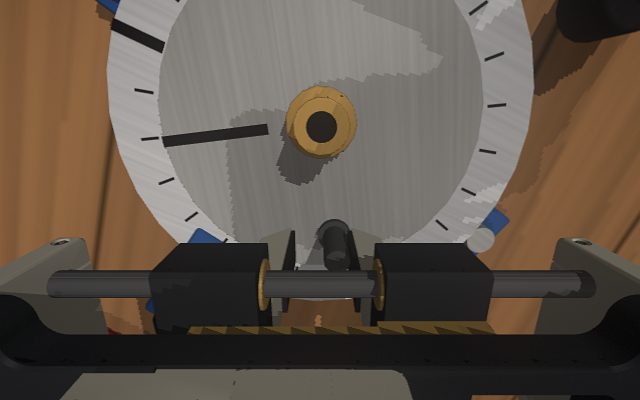

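The wrist view shows the index line's rim end at (162,141) and the target line's inner end at (163,47), with the bush upright at (321,124).

```bash
python3 - <<'E'
from h import *
c,_=load('w2.png')
P={}
for n,px,z in [('mk',(162,141),.05),('mkin',(268,129),.05),('tg',(163,47),.048),('tgout',(113,25),.048),('bush',(321,126),.084)]:
    w=ray(c,px,z)[:2]; P[n]=w; d=w-C; print(n,w.round(4),np.hypot(*d).round(4),np.degrees(np.arctan2(d[1],d[0])).round(1))
u=P['mk']-P['mkin'];v=P['tgout']-P['tg'];print('line dir',np.degrees(np.arctan2(*u[::-1])),np.degrees(np.arctan2(*v[::-1])))
E
```

```text
mk [0.4631 0.008 ] 0.0902 -155.0
mkin [0.5185 0.0335] 0.0293 -154.3
tg [0.4544 0.0567] 0.0911 173.4
tgout [0.4281 0.0589] 0.1175 173.8
bush [0.5454 0.0468] 0.0007 50.2
line dir -155.2941781673592 175.3304719998593
```

```bash

python3 -m jog '[[[-0.35,0.0004,-0.0071,0,0.105],[-0.35,0.0017,-0.0153,0,0.227],[-0.35,0.0041,-0.0233,0,0.349],[-0.35,0.0059,-0.0277,0,0.419],[-0.35,0.0069,-0.0298,0,0.454]]]'
python3 -m jog '[[[-0.35,0,0,0,0],[-0.35,0,0,0,0]]]'
python3 - <<'E'
from h import *
s=robot.observe(); d=s['tool_pos'][:2]-C; print(np.hypot(*d),np.degrees(np.arctan2(d[1],d[0])),np.degrees(s['tool_rot'][2]),s['contact_force'],s['qpos'][5])
snap('wrist','w3.png')
E
```

```text
time: 6.42
tool_pos: [0.5377, -0.0213, 0.0718]
tool_rot: [3.136, 0.0, 1.442]
contact_force: [3.5, -1.0, -0.3]
opening: 0.0301
grip_force: 2.0
time: 6.58
tool_pos: [0.5374, -0.0212, 0.0712]
tool_rot: [3.138, 0.0, 1.447]
contact_force: [2.5, 0.1, 2.5]
opening: 0.0298
grip_force: 1.6
0.06780306837684993 -96.38298935416361 82.89506688930715 [2.52356231 0.09964902 2.46750875] -0.05794818566165552
```

View pics/w3.png

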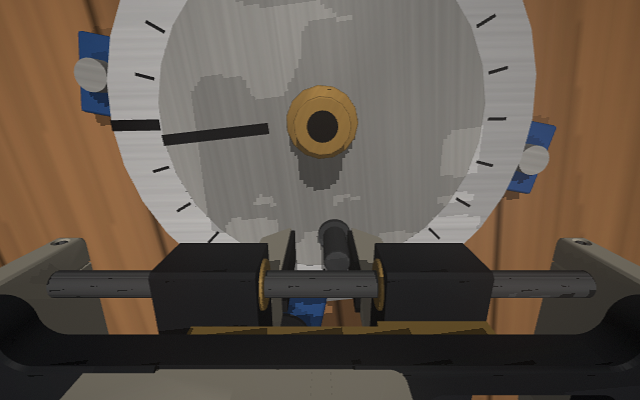

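Nearly there: the index line's rim end is at (162,140) and the target line's inner end at (160,125). Next I measure both by line fits on the dark pixels.

```bash
cat >> h.py <<'E'
def gap(f,boxm,boxt):
    c,im=load(f); g=im.max(2)
    def ln(b,z):
        x0,x1,y0,y1=b; y,x=np.nonzero(g[y0:y1,x0:x1]<70)
        P=np.array([ray(c,(a+x0,e+y0),z)[:2] for a,e in zip(x,y)],np.float32)
        vx,vy,px,py=cv2.fitLine(P,cv2.DIST_L2,0,.01,.01).ravel()
        p=np.array([px,py]);d=p-C; return len(P),np.hypot(*d),np.degrees(np.arctan2(d[1],d[0])),np.degrees(np.arctan2(vy,vx))%180
    m=ln(boxm,.05);t=ln(boxt,.048); print('mark',np.round(m,3),'tgt',np.round(t,3),'cw to go deg',round((m[2]-t[2])%360,2))
E
python3 - <<'E'
from h import *
gap('w3.png',(166,266,118,150),(113,157,115,135))
E
```

```text
mark [1.09400e+03 6.00000e-02 1.78949e+02 1.79324e+02] tgt [4.77000e+02 1.05000e-01 1.73681e+02 1.74025e+02] cw to go deg 5.27
```

```bash

python3 -m jog '[[[-0.35,0,-0.0020,0,0.03],[-0.35,0.0002,-0.004,0,0.06],[-0.35,0.0003,-0.0055,0,0.08],[-0.35,0.0003,-0.0062,0,0.09],[-0.35,0.0003,-0.0062,0,0.09]]]'
python3 -m jog '[[[-0.35,0,0,0,0],[-0.35,0,0,0,0],[-0.35,0,0,0,0]]]'
python3 - <<'E'
from h import *
snap('wrist','w4.png')
gap('w4.png',(166,266,105,150),(113,157,130,155))
E
```

```text
time: 7.05
tool_pos: [0.5301, -0.0199, 0.07]
tool_rot: [3.141, -0.0, 1.355]
contact_force: [4.0, -1.1, 2.6]
opening: 0.0295
grip_force: 1.9
time: 7.3
tool_pos: [0.5298, -0.0198, 0.0697]
tool_rot: [3.141, -0.0, 1.355]
contact_force: [4.0, -1.4, 2.4]
opening: 0.0298
grip_force: 1.9
mark [1.10500e+03 6.00000e-02 1.72495e+02 1.72962e+02] tgt [4.17000e+02 1.07000e-01 1.73615e+02 1.73718e+02] cw to go deg 358.88
```

View pics/w4.png

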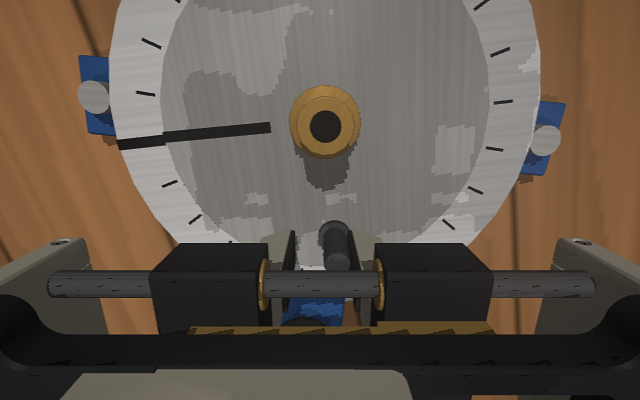

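The lines are collinear to about 1° (roughly 1.6 mm at the rim), well within tolerance. I'll centre the fingers off the peg and lift.

```bash

python3 -m jog '[[[-0.35,0,0.004,0,0],[-0.35,0,0.007,0,0],[-0.35,0,0.007,0,0]]]'
python3 -m jog '[[[-0.35,0,0.0,-0.02,0],[-0.35,0,0,-0.05,0],[-0.35,0,0,-0.08,0],[-0.35,0,0,-0.08,0],[-0.35,0,0,-0.08,0]]]'
python3 - <<'E'
from h import *
snap('wrist','w5.png')
c,im=snap('top','t5.png')
go(.5019,-.0930,.095)
E
```

```text
time: 7.6
tool_pos: [0.536, -0.0212, 0.069]
tool_rot: [-3.139, -0.0, 1.355]
contact_force: [-0.5, 0.1, -0.1]
opening: 0.0297
grip_force: 0.0
time: 8.02
tool_pos: [0.5369, -0.0213, 0.1509]
tool_rot: [3.139, -0.0, 1.355]
contact_force: [0.2, 0.0, -0.8]
opening: 0.03
grip_force: 0.0
t 8.12 pos [ 0.5355 -0.0211  0.1487] yaw 77.6 q6 0.03 F [-1.3 -0.5  0.8] open 0.0299 => shift [-0.0774 -0.0173  0.0537] turn 0.0
```

View pics/w5.png

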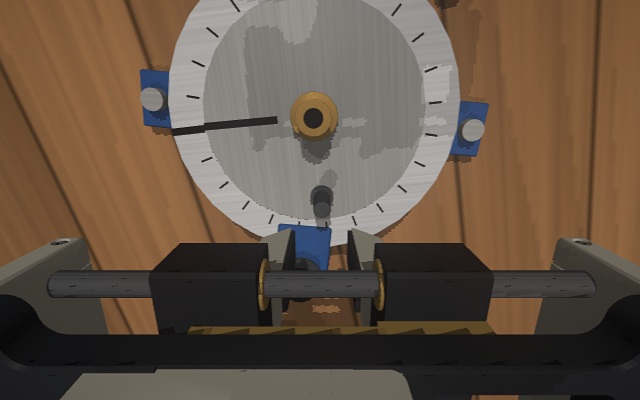

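The view shows the index and target lines collinear along (172,132)–(277,120), with the bush upright and the fingers clear. Next: close the fingers, move over the plunger and come down on it.

```bash

python3 -m jog '[[[-1,-0.03,-0.006,0,0],[-1,-0.06,-0.012,0,0],[-1,-0.078,-0.017,0,0],[-1,-0.078,-0.017,0,0],[-1,-0.078,-0.017,0,0]]]'
python3 -m jog '[[[-1,0,0,0.02,0],[-1,0,0,0.04,0],[-1,0,0,0.054,0],[-1,0,0,0.054,0],[-1,0,0,0.054,0]]]'
python3 - <<'E'
from h import *
go(.5017,-.0935,.071)
E
```

```text
time: 8.53
tool_pos: [0.5022, -0.0941, 0.1484]
tool_rot: [-3.139, -0.001, 1.353]
contact_force: [0.4, 0.8, -0.3]
opening: 0.0021
grip_force: 0.0
time: 8.95
tool_pos: [0.5028, -0.0927, 0.0948]
tool_rot: [-3.139, -0.001, 1.356]
contact_force: [-0.8, -0.0, 0.1]
opening: 0.0004
grip_force: 0.0
t 8.95 pos [ 0.5028 -0.0927  0.0948] yaw 77.7 q6 -0.12 F [-0.8 -0.   0.1] open 0.0004 => shift [-0.001  -0.0009  0.0238] turn 0.0
```

```bash

python3 -m jog '[[[-1,0,0,0.005,0],[-1,0,0,0.01,0],[-1,0,0,0.013,0],[-1,0,0,0.016,0],[-1,0,0,0.019,0]]]'
python3 -m jog '[[[-1,0,0,0.002,0],[-1,0,0,0.004,0],[-1,0,0,0.005,0],[-1,0,0,0.005,0],[-1,0,0,0.005,0]]]'
```

```text
time: 9.37
tool_pos: [0.5034, -0.0937, 0.077]
tool_rot: [3.141, -0.0, 1.355]
contact_force: [-0.6, 2.0, 4.2]
opening: 0.0009
grip_force: 1.8
time: 9.78
tool_pos: [0.5032, -0.0939, 0.0716]
tool_rot: [3.142, 0.0, 1.355]
contact_force: [0.4, 0.9, 0.4]
opening: 0.0007
grip_force: 0.3
```

```bash

python3 -m jog '[[[-1,0,0,0.001,0],[-1,0,0,0.002,0],[-1,0,0,0.003,0],[-1,0,0,0.003,0]]]'
```

```text
time: 10.12
tool_pos: [0.5033, -0.094, 0.071]
tool_rot: [3.14, 0.0, 1.355]
contact_force: [-6.1, 2.8, 23.1]
opening: 0.0007
grip_force: 11.6
```

The force rises to 23 N, so the plunger is at its hard stop. Retract and check.

```bash

python3 -m jog '[[[-1,0,0,-0.02,0],[-1,0,0,-0.05,0],[-1,0,0,-0.09,0],[-1,0,0,-0.12,0],[-1,0,0,-0.12,0]]]'
python3 -m jog '[[[-1,-0.04,0,0,0],[-1,-0.08,0,0,0],[-1,-0.1,0,0,0],[-1,-0.1,0,0,0],[-1,-0.1,0,0,0]]]'
python3 - <<'E'
from h import *
snap('wrist','w6.png'); go(0,0,0)
E
```

```text
time: 10.53
tool_pos: [0.506, -0.095, 0.1947]
tool_rot: [3.131, 0.001, 1.355]
contact_force: [0.8, -0.1, 1.5]
opening: 0.0008
grip_force: 0.0
time: 10.95
tool_pos: [0.4811, -0.1923, 0.188]
tool_rot: [-3.14, -0.001, 1.352]
contact_force: [0.9, -0.1, 0.2]
opening: 0.0004
grip_force: 0.0
t 11.0 pos [ 0.4814 -0.1913  0.1881] yaw 77.6 q6 -0.31 F [-0.2 -0.6  0.4] open 0.0006 => shift [ 0.083  -0.5111  0.1887] turn 0.0
```

View pics/w6.png

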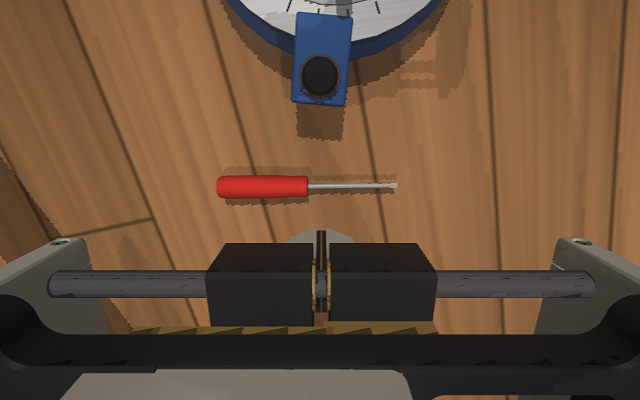

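The plunger cap at (320,76) sits low in its block, the screwdriver is undisturbed, and the tool is clear of everything.

```bash
python3 -c "
from h import *
print(robot.hand_in())"
```

```text
the job is handed in; nothing more can be done
None
```

I pushed the dial round by its peg until the index line sat about 1° (roughly 1.6 mm at the rim) from the long scale line. I then pressed the lock plunger down to its hard stop and handed the job in at about 11 s; the hand-in gave no verdict. The bush was upright on the axis when last in view, and the fingers touched nothing but the peg and the plunger.

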